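# Guard on, then hold the recessed reset button with the stylus

### The job

Put the guard plate on the reset station: lower it over the two locating pins, with its access hole above the button, and let go only once it lies flush. Then take the stylus from its stand, reach it through the access hole and press the recessed reset button right down; finish while still gripping the stylus and holding the button down, with the guard still flush. Leave the reference sphere, ring gauge and V-block where they are.

Things in the scene. Friction and masses are not known exactly. Their poses are not given: they have to be found in the camera images.
- station: Fixed grey housing 112 x 162 mm (x, y), flat top 40 mm above the work surface. Origin: centre of its underside, z up. Two 8 mm locating pins with rounded noses stand 20 mm above the top at x = 0, y = -55 and +55 mm. The button sits in an open well, 24 mm across, at x = -27, y = +22 mm. A black connector sticks out 22 mm at the +x side.
- reset_button (a joint): Black round reset button (18 mm across) in the station's well, sprung: 0 = up, 0.005 m = right down (straight down). About 1.5 N starts it moving, 4 N holds it fully down; it springs back when let go.
- button_top (a point): Centre of the reset button's top face (moves with it); when up it lies 10 mm below the station's top face, 18 mm below the top of the seated guard plate.
- guard_grip (a point): Centre of the handle bar of the loose guard plate, 33 mm above its underside, over its centre; axes are the plate's. Aluminium plate 90 x 140 x 8 mm, 0.3 kg, at first flat on the 2 mm felt mat. Dark bar 14 mm thick (x), 64 long (y), 15 high, top 41 mm above the underside, on posts at y = -26, +26. Seated, this point is 73 mm above the station's underside, axes as the station's.
- access_hole (a point): Centre of the mouth (upper face) of the 16 mm access hole through the guard plate, at plate x = -27, y = +22 mm from the handle's centre. The plate's two 10 mm holes for the pins are at x = 0, y = -55 and +55 mm.
- stylus_grip (a point): Centre of the stylus's black square handle, to be grasped here: 14 x 14 mm, 40 high, faces along this point's x and y; z points from tip to handle. Stylus 105 mm long, 60 g. This point is 85 mm above the tip. It begins upright in its stand, this point 93 mm above the work surface.
- stylus_tip (a point): Lower end of the stylus rod, on its axis. The steel rod is 8 mm in diameter and 60 mm long up to a collar, 20 mm across and 5 mm thick, that rests on the stand's top; the handle begins above the collar.
- stylus_stand: Fixed stand for the stylus: 50 x 50 mm aluminium block on a 66 x 66 mm foot, 68 mm high in all, with an 11 mm hole down its middle. Origin at the centre of its underside. It and the reference sphere may change places. Mind the measuring machine's upright ram and black rack, fixed at x 0.52 to 0.67, y -0.38 to -0.19 m: go round it on the near side.
- reference_sphere: Bystander: white ball on a post with a round foot, 44 x 50 mm, 93 mm high, loose. Origin under its centre.
- ring_gauge: Bystander: steel ring lying flat, 58 mm in diameter, 18 mm high, loose. Origin under its centre.
- v_block: Bystander: steel V-block, 40 x 44 mm, 34 mm high, loose. Origin under its centre.
There are look-alikes about, which are no part of the job. What is shaped like the stylus_stand but orange is not meant.

How it is judged:
By the outcome, as a careful person would: the job done as asked, in the order asked, and still so for the second after the job is handed in, while the arm keeps its last pose, push and grip.
It also fails if it takes over 64 s, if anything falls off the work surface, if the arm or the gripper's body presses on something with over 40 N, if the wrist force passes 120 N, or if a joint passes its speed limit or range.

### The arm

A 7-joint arm with a two-finger parallel gripper is mounted at the origin on a cart in front of the work surface, level with it; the furniture and walls round the work are solid. World frame = base frame: x ahead of the robot, y to its left, z up, the work surface at z = 0. Lengths are in m, angles in degrees, forces in N, time in s.
With the tool pointing down it reaches from about 0.4 to 0.9 m from the base axis. Payload 5.5 kg.
Tool frame: the origin (TCP) lies midway between the tips of the shut fingers; the grasp point (between the pads) lies 19 mm behind it; z points along the fingers, y is the line along which they close (so a half turn about z gives the same grasp; the last joint's range is limited). The gripper opens to 85 mm and grips with 20 to 120 N. Pads are 22 mm wide; open, the fingers measure 114 mm over their backs; the gripper's body (76 mm by 85 mm) begins 54 mm behind the grasp point. The pads swing forward as they close: fully open they stand 13 mm farther back than shut.
Start: joints at [-61.925, 28.699, -24.465, 88.831, 12.651, 65.22, -12.049], TCP at [0.146, 0.633, 0.231] pointing down, gripper open.
Joint ranges: [-164.97, 164.97], [-17.58, 116.51], [-87.97, 89.64], [11.32, 138.91], [-80.73, 260.73], [10.89, 115.49], [-147.41, 147.41]. Speed limits (degrees/s): [147.25, 147.25, 180, 180, 180, 180, 180].

### API

Orientations are given as [roll, pitch, yaw] about the fixed x, y, z axes, in that order (R = Rz(yaw) Ry(pitch) Rx(roll)).
In Python, from plant import manip, read_camera, boxes_of, landmark_of gives the robot as it stands.
- The arm moves only by the tool servo_tool, never from a script. Its argument "plan" is a list of rows, each an object with "offset": the shift along the tool's x, y, z each as a share of 0.1 m, from -1 to 1, a list of three; "angular": the turn, a rotation vector about the tool's x, y, z each as a share of 8 degrees, from -1 to 1, a list of three; "claw": the gripper's target within -1 to 1 (shut at 1, half-way at 0, fully open at -1). In form: [{"offset": [dx, dy, dz], "angular": [ax, ay, az], "claw": claw}, ...]. A call has exactly 8 rows; each row shifts and turns the commanded pose from where the row before left it, along the tool's axes as they then stand; what a row does not reach is not made up. A row lasts 1/8 s, in which the tool goes at most 62.5 mm and 10.7 degrees, less where a joint would pass 70% of its speed; a pose out of reach is approached as far as the arm can. A call with a number of a shift or a turn outside -1 to 1 is refused whole. A call with a gripper value outside its range is refused whole. The fingers move at their own pace and stop on an object; "force" is the grip in N (left out, the last holds). Time passes only in rows, so rows that do not move let the fingers close, or fill a call up. It gives the time, the measured TCP pose, the force, the opening and the grip force at its end, in the units of the state.
- manip.get_state(): the state, without advancing time (a new reading comes with each control period).
- read_camera(name): name is "scene" or "top"; returns a dict with "frame" (384x512x3 uint8, red, green, blue), "fx", "fy", "cx", "cy" (pixels), "camera_from_world" (4x4, takes a point from world to camera coordinates). Camera axes: x right, y up, looking along -z (the intrinsics and any distortion apply to the point x, -y, -z); pixel columns grow to the right and rows downward; lengths in m; the calibration is good to about 2 mm. A picture is of the moment at which its call begins. There is no depth.
- manip.close_job(): hands the job in; it is judged then, once.
Trained networks look in the newest picture that a camera, given by its name, has taken for a name from the list of things; names that differ only in an ending like _2 or _b are one class to them, and where a whole thing is asked for, a point or a joint stands for the part that bears it (a point fixed in the world has none). Each returns a list of dicts, best first, with "conf" (0 to 1); they miss things now and then, are a little off and sometimes report something else, mostly with a low value. They report only what shows in the picture. A call takes as long as a camera call. They do not tell look-alikes from the thing itself.
- boxes_of(camera, name): "at" ([x, y, z] in m, in world coordinates, good to about 4 mm: the middle of the surface that is visible of it).
- landmark_of(camera, name): "at" ([x, y, z] in m, in world coordinates, good to about 4 mm: a listed point, or the origin of a listed thing).
The state is a dict: "time": time; "joint_positions": joint angles; "joint_vel": joint speeds; "joint_efforts": joint torques, N m; "eef_pos": TCP position; "eef_rot": TCP orientation; "wrist_force": force on the tool from outside, world axes, zero at the start; "torque": the same for the moment, N m; "gripper_width": finger opening in m; "gripper_force": force on a finger pad.
Only numpy, scipy, OpenCV 4.12 (cv2) and the standard library are available. Lean on these libraries where they do the work, as an engineer would, in place of code of your own. Each camera call takes 0.05 s, during which the arm holds its last target. There are 200 camera calls.

## Working session

There is one attempt and no reset: what is moved stays moved. The work goes in short steps, Python scripts to look and compute and a tool call to move; the robot and the scene stay as the last step left them, time stands still between calls to the robot, and variables do not carry over. Pictures are saved under pics/ and viewed, at most 10 in all, crops included, and the job is handed in when it is done.

Besides the shell and the picture viewer there is one more tool, called after "Call:" in YAML: its name, and indented under it one key for each argument. servo_tool: Moves the arm, as the interface text tells. Its arguments: {"type":"object","properties":{"plan":{"type":"array","items":{"type":"object","properties":{"offset":{"type":"array","items":{"type":"number","minimum":-1,"maximum":1}},"angular":{"type":"array","items":{"type":"number","minimum":-1,"maximum":1}},"claw":{"type":"number"}}}},"force":{"type":"number"}},"required":["plan"]}

```bash
ls; mkdir -p pics
python3 - <<'E'
from plant import manip, read_camera, boxes_of, landmark_of
import cv2, numpy as np
s=manip.get_state(); print(s)
for c in ["scene","top"]:
    r=read_camera(c); cv2.imwrite(f"pics/{c}0.png",r["frame"][:,:,::-1]); 
    print(c,r["fx"],r["fy"],r["cx"],r["cy"],[k for k in r]); print(np.round(r["camera_from_world"],4).tolist())
    for n in ["station","button_top","guard_grip","access_hole","stylus_grip","stylus_tip","stylus_stand","reference_sphere","ring_gauge","v_block"]:
        print(n,[(np.round(d["at"],3).tolist(),round(d["conf"],2)) for d in landmark_of(c,n)])
E
```

```text
pics
{'time': 0.0, 'joint_positions': array([-61.92753474,  28.75559663, -24.45339528,  88.89159893,
        12.65056444,  65.21706356, -12.04920999]), 'joint_vel': array([-0.02799676,  0.11851003, -0.00586773, -0.01757752,  0.01237078,
       -0.11251349, -0.05331153]), 'joint_efforts': array([ 3.87234309e-05, -5.69519305e+01, -5.81591874e+00, -2.80928904e+01,
        1.06982543e-02,  1.20127201e-02, -1.55443765e-06]), 'eef_pos': array([0.14601506, 0.63268753, 0.2302389 ]), 'eef_rot': array([-1.79889211e+02, -5.15980749e-03,  1.67010935e+02]), 'wrist_force': array([ 0.01483626, -0.4146463 ,  0.33912449]), 'torque': array([-0.00233501,  0.0043897 ,  0.02932289]), 'gripper_force': 0.0, 'gripper_width': 0.0858012957608784}
scene 362.0827362465005 362.0827362465005 255.50162487587002 189.9802773448537 ['frame', 'fx', 'fy', 'cx', 'cy', 'camera_from_world']
[[0.7046, -0.7092, -0.024, -0.3112], [0.3944, 0.3633, 0.8441, -0.3273], [-0.5899, -0.6042, 0.5357, -0.9735], [0.0, 0.0, 0.0, 1.0]]
station [([0.488, -0.024, -0.003], 0.72)]
button_top []
guard_grip [([0.49, 0.31, 0.035], 0.73)]
access_
[... 383 characters left out ...]
66112612 186.23463306095903 ['frame', 'fx', 'fy', 'cx', 'cy', 'camera_from_world']
[[0.0033, -0.9998, 0.0207, 0.0692], [0.9986, 0.0044, 0.053, -0.532], [-0.0531, 0.0205, 0.9984, -1.189], [0.0, 0.0, 0.0, 1.0]]
station [([0.485, -0.024, 0.003], 0.69)]
button_top [([0.46, 0.002, 0.031], 0.47)]
guard_grip [([0.488, 0.308, 0.038], 0.71), ([0.448, 0.482, 0.004], 0.53)]
access_hole [([0.456, 0.329, 0.014], 0.62)]
stylus_grip [([0.651, 0.035, 0.093], 0.58)]
stylus_tip [([0.46, 0.002, 0.033], 0.32), ([0.456, 0.334, 0.016], 0.3)]
stylus_stand [([0.644, 0.04, 0.0], 0.88), ([0.442, -0.314, 0.001], 0.78)]
reference_sphere []
ring_gauge [([0.657, 0.261, 0.004], 0.81)]
v_block [([0.45, 0.485, -0.0], 0.68)]
```

View pics/scene0.png

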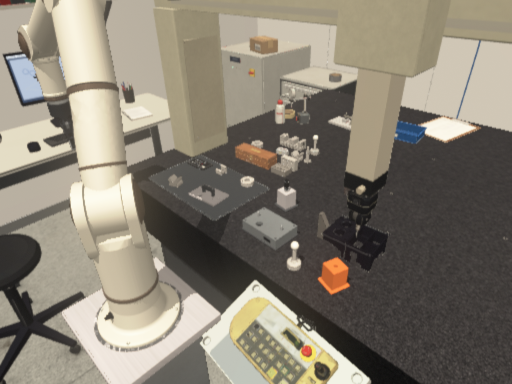

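View pics/top0.png

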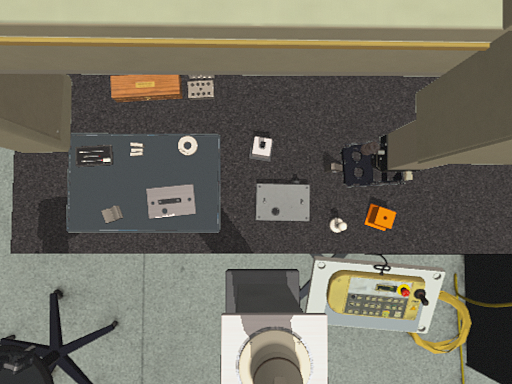

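Top view: the guard plate is at (171,201) on the mat and the station is at (283,202). The white/aluminium stand with the black stylus handle is at (262,147). Its orange look-alike, at (380,216), is not meant. The sphere is at (338,226), the ring at (188,146) and the V-block at (112,213). One enlarged crop will confirm these.

```bash
cat > h.py <<'E'
import numpy as np, cv2
from plant import manip, read_camera, boxes_of, landmark_of
def proj(r,P):
    P=np.atleast_2d(P); T=r["camera_from_world"]; c=P@T[:3,:3].T+T[:3,3]
    return np.c_[r["cx"]+r["fx"]*c[:,0]/-c[:,2], r["cy"]-r["fy"]*c[:,1]/-c[:,2]]
def back(r,uv,z):
    uv=np.atleast_2d(uv).astype(float); T=r["camera_from_world"]; R=T[:3,:3]; o=-R.T@T[:3,3]
    d=np.c_[(uv[:,0]-r["cx"])/r["fx"],-(uv[:,1]-r["cy"])/r["fy"],-np.ones(len(uv))]@R
    return o+d*((z-o[2])/d[:,2])[:,None]
E
python3 - <<'E'
from h import *
r=read_camera("top"); f=r["frame"][:,:,::-1]
crop=lambda x,y,w,h,s:cv2.resize(f[y:y+h,x:x+w],None,fx=s,fy=s,interpolation=cv2.INTER_CUBIC)
a=crop(140,176,66,50,6); b=crop(250,176,66,50,6); 
s=read_camera("scene"); g=s["frame"][:,:,::-1]; f=f
c=crop(240,126,66,50,6)
d=cv2.resize(g[170:220,260:326],None,fx=6,fy=6,interpolation=cv2.INTER_CUBIC)
cv2.imwrite("pics/crop1.png",np.vstack([np.hstack([a,b]),np.hstack([c,d])])[:600,:800])
E
```

```text
(no output)
```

View pics/crop1.png

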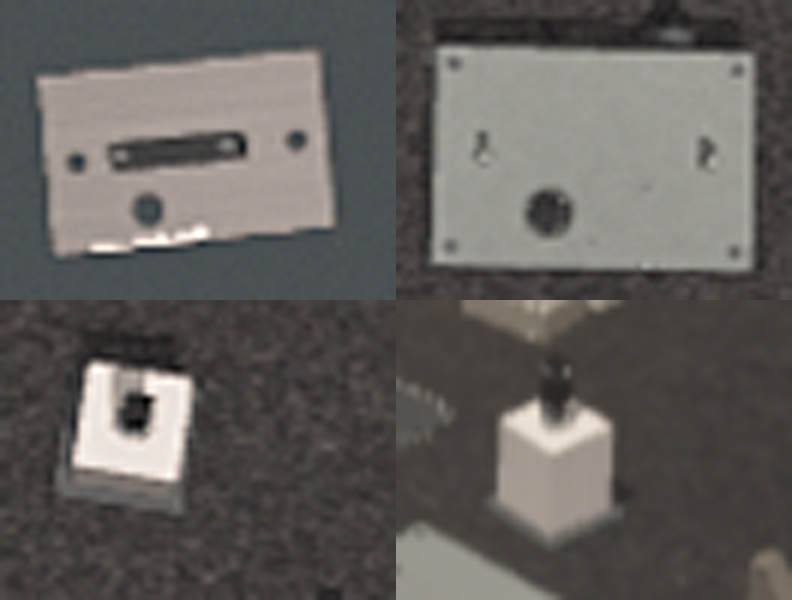

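The crops agree. The plate's access hole is at pixel (165,211) and the station's button well at (275,211). The aluminium stand holding the black-handled stylus is at (262,147), so it is the real one. Next I'll measure the poses precisely.

Run:
```python
from h import *
def rect(r,box,z,fn,name):
    x,y,w,h=box; f=r["frame"][y:y+h,x:x+w].astype(np.float32); k=8
    f=cv2.resize(f,None,fx=k,fy=k,interpolation=cv2.INTER_CUBIC); m=fn(f).astype(np.uint8)
    m=cv2.morphologyEx(m,cv2.MORPH_OPEN,np.ones((9,9)))
    cs=cv2.findContours(m,cv2.RETR_EXTERNAL,cv2.CHAIN_APPROX_NONE)[0]
    c=max(cs,key=cv2.contourArea)[:,0].astype(float)
    uv=(c+.5)/k-.5+[x,y]
    P=back(r,uv,z)[:,:2].astype(np.float32)
    (cx,cy),(a,b),t=cv2.minAreaRect((P*1000))
    M=cv2.moments((P*1000).reshape(-1,1,2)); print(name,"rect",cx,cy,a,b,t,"moment",M["m10"]/M["m00"],M["m01"]/M["m00"],"area",M["m00"])
r=read_camera("top"); s=read_camera("scene")
g=lambda f:f.mean(2)
f=r["frame"].astype(int)
print("px plate",f[195,152],f[190,160],"mat",f[225,160],"station",f[215,300],"table",f[230,290],"stand",f[142,256])
rect(r,(136,172,72,56),.010,lambda f:(f[...,0]-f[...,2]>-5)&(g(f)>105),"plate")
rect(r,(246,176,74,54),.040,lambda f:g(f)>108,"station")
rect(r,(140,176,66,50),.043,lambda f:(g(f)<75)&(np.arange(f.shape[0])[:,None]>130)&(np.arange(f.shape[0])[:,None]<230)&(np.arange(f.shape[1])[None]>140)&(np.arange(f.shape[1])[None]<340),"bar")
rect(r,(270,206,12,12),.040,lambda f:g(f)<90,"well")
rect(r,(159,206,12,11),.010,lambda f:g(f)<105,"acc hole")
rect(r,(149,199,8,8),.010,lambda f:g(f)<105,"pinhole+")
rect(r,(185,195,9,9),.010,lambda f:g(f)<105,"pinhole-")
rect(r,(258,140,9,10),.113,lambda f:g(f)<75,"stylus top")
rect(r,(250,134,24,24),.068,lambda f:g(f)>190,"stand top")
for n in ["station","guard_grip","access_hole","button_top","stylus_grip","stylus_stand"]:
  for c in ["top","scene"]:
    print(n,c,[(np.round(d["at"],4).tolist(),round(d["conf"],2)) for d in landmark_of(c,n)][:2])
```

```text
px plate [162 152 146] [162 152 146] mat [76 81 82] station [154 154 148] table [80 75 74] stand [237 229 224]
plate rect 486.5732421875 311.9873352050781 93.1039810180664 142.61923217773438 5.977378845214844 moment 486.99674825555786 312.08290279284734 area 12748.90948656993
station rect 484.2072448730469 -21.512466430664062 157.35525512695312 108.08312225341797 88.94215393066406 moment 484.3076510855406 -21.3459813571435 area 16663.996214305836
bar rect 486.93426513671875 312.25897216796875 11.7258882522583 43.72965621948242 5.9378156661987305 moment 486.81986430108884 312.60599412567416 area 453.30725875031203
well rect 457.9619140625 0.8349609375 21.513521194458008 20.023468017578125 45.02526092529297 moment 457.7503770594824 0.8951727429328475 area 329.3056455426298
acc hole rect 457.7909240722656 330.6145324707031 15.004556655883789 13.794790267944336 0.826959490776062 moment 457.9012098953594 330.5827904207562 area 172.6257779612206
pinhole+ rect 481.2289123535156 366.5797119140625 8.286283493041992 7.454924583435059 0.9250398278236389 moment 481.2502137480109 366.560526217457
[... 561 characters left out ...]
.4858, -0.0221, 0.001], 0.73)]
station scene [([0.4851, -0.0236, 0.0016], 0.58)]
guard_grip top [([0.489, 0.3103, 0.0382], 0.72), ([0.6511, 0.0363, 0.0908], 0.37)]
guard_grip scene [([0.4909, 0.3103, 0.0361], 0.8)]
access_hole top [([0.4555, 0.3288, 0.0129], 0.89)]
access_hole scene [([0.462, 0.3302, 0.0098], 0.83), ([0.4953, 0.3134, 0.0343], 0.34)]
button_top top [([0.4628, 0.0019, 0.0307], 0.54)]
button_top scene []
stylus_grip top [([0.6524, 0.0391, 0.0915], 0.6)]
stylus_grip scene [([0.6455, 0.0382, 0.0945], 0.64)]
stylus_stand top [([0.446, -0.3101, 0.0001], 0.88), ([0.6461, 0.0404, -0.0002], 0.75)]
stylus_stand scene [([0.646, 0.0389, -0.0027], 0.97), ([0.4368, -0.3123, 0.0014], 0.67)]
```

```bash
cat >> h.py <<'E'
from scipy.spatial.transform import Rotation as Ro
def plan(pos,yaw,n,start=None):
    "even rows from the measured pose to a tool-down pose (world)"
    s=manip.get_state(); p=np.array(s["eef_pos"]); R=Ro.from_euler("xyz",s["eef_rot"],degrees=True)
    T=Ro.from_euler("xyz",[180,0,yaw],degrees=True); w=(R.inv()*T).as_rotvec(degrees=True)
    print("err mm",np.round((np.array(pos)-p)*1000,1),"rotvec",np.round(w,2),"F",np.round(s["wrist_force"],1),"t",s["time"])
    d=(np.array(pos)-p)/n
    for i in range(n):
        o=R.inv().apply(d)/.1; a=w/n/8; print([round(float(v),3) for v in o],[round(float(v),3) for v in a])
        R=R*Ro.from_rotvec(w/n,degrees=True)
E
python3 -c "
from h import *
plan([.487,.312,.12],96,16)"
```

```text
err mm [ 340.9 -321.3 -111.3] rotvec [-0.   -0.   71.01] F [-0.3 -0.1 -0.6] t 1.9
[-0.253, -0.148, 0.07] [-0.0, -0.0, 0.555]
[-0.263, -0.128, 0.07] [-0.0, -0.0, 0.555]
[-0.273, -0.107, 0.07] [-0.0, -0.0, 0.555]
[-0.28, -0.086, 0.07] [-0.0, -0.0, 0.555]
[-0.286, -0.064, 0.07] [-0.0, -0.0, 0.555]
[-0.29, -0.041, 0.07] [-0.0, -0.0, 0.555]
[-0.292, -0.019, 0.07] [-0.0, -0.0, 0.555]
[-0.293, 0.004, 0.07] [-0.0, -0.0, 0.555]
[-0.292, 0.026, 0.07] [-0.0, -0.0, 0.555]
[-0.289, 0.049, 0.07] [-0.0, -0.0, 0.555]
[-0.284, 0.071, 0.07] [-0.0, -0.0, 0.555]
[-0.278, 0.093, 0.07] [-0.0, -0.0, 0.555]
[-0.27, 0.114, 0.07] [-0.0, -0.0, 0.555]
[-0.26, 0.135, 0.07] [-0.0, -0.0, 0.555]
[-0.249, 0.154, 0.07] [-0.0, -0.0, 0.555]
[-0.236, 0.173, 0.07] [-0.0, -0.0, 0.555]
```

Call:
servo_tool:
  plan:
    - {"offset": [-0.25, -0.15, 0.07], "angular": [0, 0, 0.555], "claw": -1}
    - {"offset": [-0.26, -0.13, 0.07], "angular": [0, 0, 0.555], "claw": -1}
    - {"offset": [-0.27, -0.11, 0.07], "angular": [0, 0, 0.555], "claw": -1}
    - {"offset": [-0.28, -0.085, 0.07], "angular": [0, 0, 0.555], "claw": -1}
    - {"offset": [-0.285, -0.065, 0.07], "angular": [0, 0, 0.555], "claw": -1}
    - {"offset": [-0.29, -0.04, 0.07], "angular": [0, 0, 0.555], "claw": -1}
    - {"offset": [-0.29, -0.02, 0.07], "angular": [0, 0, 0.555], "claw": -1}
    - {"offset": [-0.29, 0.005, 0.07], "angular": [0, 0, 0.555], "claw": -1}

```text
time: 2.9
eef_pos: [0.3165, 0.4713, 0.1749]
eef_rot: [180.0, -0.0, 131.2]
wrist_force: [0.0, -0.3, 0.6]
gripper_width: 0.0856
gripper_force: 0.0
```

Call:
servo_tool:
  plan:
    - {"offset": [-0.29, 0.025, 0.07], "angular": [0, 0, 0.555], "claw": -1}
    - {"offset": [-0.29, 0.05, 0.07], "angular": [0, 0, 0.555], "claw": -1}
    - {"offset": [-0.285, 0.07, 0.07], "angular": [0, 0, 0.555], "claw": -1}
    - {"offset": [-0.28, 0.09, 0.07], "angular": [0, 0, 0.555], "claw": -1}
    - {"offset": [-0.27, 0.115, 0.07], "angular": [0, 0, 0.555], "claw": -1}
    - {"offset": [-0.26, 0.135, 0.07], "angular": [0, 0, 0.555], "claw": -1}
    - {"offset": [-0.25, 0.155, 0.07], "angular": [0, 0, 0.555], "claw": -1}
    - {"offset": [-0.235, 0.175, 0.07], "angular": [0, 0, 0.555], "claw": -1}

```text
time: 3.9
eef_pos: [0.4871, 0.3101, 0.1188]
eef_rot: [180.0, -0.0, 95.7]
wrist_force: [0.0, 0.1, -0.8]
gripper_width: 0.0852
gripper_force: 0.0
```

```bash
python3 -c "
from h import *
plan([.487,.312,.018],96,4)"
```

```text
err mm [-1.000e-01  1.900e+00 -1.008e+02] rotvec [ 0.   -0.   -0.33] F [ 0.   0.1 -0.8] t 3.9
[0.005, 0.0, 0.252] [0.0, -0.0, -0.01]
[0.005, 0.0, 0.252] [0.0, -0.0, -0.01]
[0.005, 0.0, 0.252] [0.0, -0.0, -0.01]
[0.005, 0.0, 0.252] [0.0, -0.0, -0.01]
```

Call:
servo_tool:
  plan:
    - {"offset": [0.005, 0, 0.25], "angular": [0, 0, -0.04], "claw": -1}
    - {"offset": [0.005, 0, 0.25], "angular": [0, 0, 0], "claw": -1}
    - {"offset": [0.005, 0, 0.25], "angular": [0, 0, 0], "claw": -0.5}
    - {"offset": [0.005, 0, 0.2], "angular": [0, 0, 0], "claw": 0}
    - {"offset": [0, 0, 0.05], "angular": [0, 0, 0], "claw": 0.2}
    - {"offset": [0, 0, 0], "angular": [0, 0, 0], "claw": 1}
    - {"offset": [0, 0, 0], "angular": [0, 0, 0], "claw": 1}
    - {"offset": [0, 0, 0], "angular": [0, 0, 0], "claw": 1}
  force: 60

```text
time: 4.9
eef_pos: [0.4855, 0.3135, 0.0198]
eef_rot: [180.0, -0.0, 96.3]
wrist_force: [0.0, -0.0, -2.7]
gripper_width: 0.0126
gripper_force: 59.5
```

Call:
servo_tool:
  plan:
    - {"offset": [0, 0, 0], "angular": [0, 0, 0], "claw": 1}
    - {"offset": [0, 0, 0], "angular": [0, 0, 0], "claw": 1}
    - {"offset": [0, 0, 0], "angular": [0, 0, 0], "claw": 1}
    - {"offset": [0, 0, -0.1], "angular": [0, 0, 0], "claw": 1}
    - {"offset": [0, 0, -0.3], "angular": [0, 0, 0], "claw": 1}
    - {"offset": [0, 0, -0.4], "angular": [0, 0, 0], "claw": 1}
    - {"offset": [0, 0, -0.4], "angular": [0, 0, 0], "claw": 1}
    - {"offset": [0, 0, -0.3], "angular": [0, 0, 0], "claw": 1}

```text
time: 5.9
eef_pos: [0.4857, 0.3137, 0.1715]
eef_rot: [179.9, -0.1, 96.3]
wrist_force: [1.0, -0.2, -2.6]
gripper_width: 0.0129
gripper_force: 59.5
```

```bash
python3 -c "
from h import *
plan([.4843,-.0214,.168],89,8)"
```

```text
err mm [  -1.4 -335.1   -3.5] rotvec [ 0.08 -0.06  7.29] F [ 1.  -0.2 -2.6] t 5.9
[-0.416, -0.048, 0.004] [0.001, -0.001, 0.114]
[-0.417, -0.041, 0.004] [0.001, -0.001, 0.114]
[-0.417, -0.034, 0.004] [0.001, -0.001, 0.114]
[-0.418, -0.028, 0.004] [0.001, -0.001, 0.114]
[-0.418, -0.021, 0.004] [0.001, -0.001, 0.114]
[-0.419, -0.014, 0.004] [0.001, -0.001, 0.114]
[-0.419, -0.008, 0.004] [0.001, -0.001, 0.114]
[-0.419, -0.001, 0.004] [0.001, -0.001, 0.114]
```

Call:
servo_tool:
  plan:
    - {"offset": [-0.3, -0.04, 0], "angular": [0, 0, 0.114], "claw": 1}
    - {"offset": [-0.4, -0.04, 0], "angular": [0, 0, 0.114], "claw": 1}
    - {"offset": [-0.48, -0.035, 0], "angular": [0, 0, 0.114], "claw": 1}
    - {"offset": [-0.5, -0.03, 0], "angular": [0, 0, 0.114], "claw": 1}
    - {"offset": [-0.5, -0.02, 0], "angular": [0, 0, 0.114], "claw": 1}
    - {"offset": [-0.5, -0.015, 0], "angular": [0, 0, 0.114], "claw": 1}
    - {"offset": [-0.4, -0.01, 0], "angular": [0, 0, 0.114], "claw": 1}
    - {"offset": [-0.27, 0, 0], "angular": [0, 0, 0.114], "claw": 1}

```text
time: 6.9
eef_pos: [0.4842, -0.0247, 0.1696]
eef_rot: [180.0, 0.0, 88.8]
wrist_force: [0.9, -0.2, -3.8]
gripper_width: 0.0128
gripper_force: 59.4
```

Call:
servo_tool:
  plan:
    - {"offset": [0, 0, 0.1], "angular": [0, 0, 0], "claw": 1}
    - {"offset": [0, 0, 0.2], "angular": [0, 0, 0], "claw": 1}
    - {"offset": [0, 0, 0.2], "angular": [0, 0, 0], "claw": 1}
    - {"offset": [0, 0, 0.1], "angular": [0, 0, 0], "claw": 1}
    - {"offset": [0, 0, 0], "angular": [0, 0, 0], "claw": 1}
    - {"offset": [0, 0, 0], "angular": [0, 0, 0], "claw": 1}
    - {"offset": [0, 0, 0], "angular": [0, 0, 0], "claw": 1}
    - {"offset": [0, 0, 0], "angular": [0, 0, 0], "claw": 1}

```text
time: 7.9
eef_pos: [0.4851, -0.0223, 0.1098]
eef_rot: [179.9, -0.0, 89.0]
wrist_force: [0.1, 0.6, -3.4]
gripper_width: 0.0127
gripper_force: 59.3
```

Run:
```python
from h import *
plan([.4843,-.0214,.108],88.94,1)
for c in ["top","scene"]:
    r=read_camera(c); f=r["frame"][:,:,::-1]
    u,v=proj(r,[.484,-.021,.09])[0].astype(int); print(c,u,v)
    cv2.imwrite(f"pics/p2_{c}.png",f)
    k=cv2.resize(f[v-50:v+50,u-65:u+65],None,fx=6,fy=6,interpolation=cv2.INTER_CUBIC) if c=="scene" else cv2.resize(f[v-40:v+40,u-50:u+50],None,fx=6,fy=6,interpolation=cv2.INTER_CUBIC)
    cv2.imwrite(f"pics/c2_{c}.png",k)
    for n in ["guard_grip","access_hole"]:
        print(n,[(np.round(d["at"],4).tolist(),round(d["conf"],2)) for d in landmark_of(c,n)][:2])
```

```text
err mm [-0.8  0.9 -1.8] rotvec [ 0.06 -0.01  0.05] F [ 0.1  0.6 -3.4] t 7.9
[0.008, -0.008, 0.018] [0.007, -0.001, 0.006]
top 284 201
guard_grip [([0.4842, -0.023, 0.1246], 0.63), ([0.4503, 0.4845, 0.0023], 0.5)]
access_hole [([0.4572, -0.0043, 0.0994], 0.66)]
scene 268 210
guard_grip [([0.486, -0.022, 0.1247], 0.97)]
access_hole [([0.4556, -0.003, 0.0999], 0.88)]
```

View pics/c2_top.png

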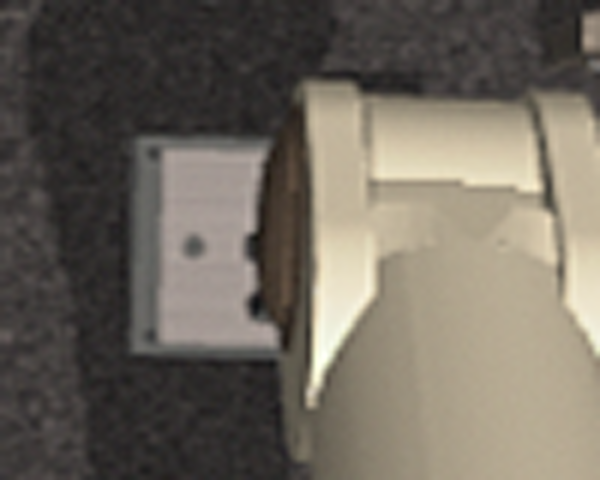

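View pics/c2_scene.png

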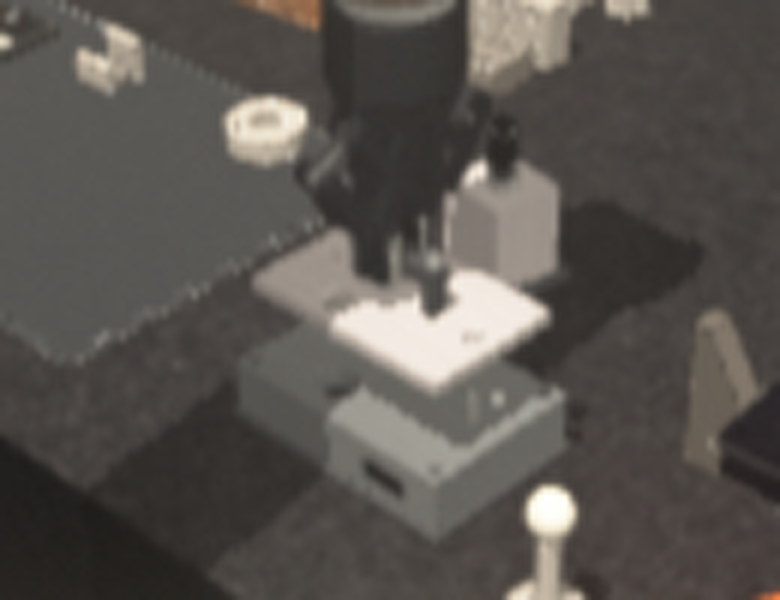

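The top crop shows the plate held over the station, with its +y pin hole at crop (193,246), i.e. pixel (266,202). The scene crop shows it level above the two pins. Next I'll measure where it sits in the hand.

Run:
```python
from h import *
k=8
def sub(r,x,y,w,h): return cv2.resize(r["frame"][y:y+h,x:x+w].astype(np.float32).mean(2),None,fx=k,fy=k,interpolation=cv2.INTER_CUBIC)
H,Y,E=[],[],[]
for _ in range(3):
    r=read_camera("top"); s=manip.get_state(); zt=s["eef_pos"][2]-.0178+.008
    x,y,w,h=262,198,9,9; g=sub(r,x,y,w,h); 
    wgt=np.clip(np.percentile(g,80)-15-g,0,None); yy,xx=np.mgrid[:w*k,:h*k]
    uv=np.array([(wgt*xx).sum(),(wgt*yy).sum()])/wgt.sum(); uv=(uv+.5)/k-.5+[x,y]
    H.append(back(r,uv,zt)[0]*1000)
    # left edge lines by row; plate/station colour difference R-B
    f=r["frame"].astype(float); 
    vs=np.arange(188,217); Pp=[];Ps=[]
    for v in vs:
        row=f[v].mean(1); d=np.diff(row)
        up=lambda a,b:a+np.sum((np.arange(b-a)+.5)*np.clip(d[a:b],0,None))/np.clip(d[a:b],0,None).sum()
        Ps.append([up(252,258),v]); Pp.append([up(258,263),v])
    a=back(r,Pp,zt)*1000; b=back(r,Ps,.04)*1000
    E.append([np.polyfit(a[:,0],a[:,1],1),np.polyfit(b[:,0],b[:,1],1)])
    # front/back edges of plate at columns 262..276
    c=[[],[]]
    for u in range(263,275):
        col=f[:,u].mean(1); d=np.diff(col)
        a0,b0=182,188; q=np.clip(d[a0:b0],0,None); c[0].append([u,a0+((np.arange(b0-a0)+.5)*q).sum()/q.sum()])
        a0,b0=214,220; q=np.clip(-d[a0:b0],0,None); c[1].append([u,a0+((np.arange(b0-a0)+.5)*q).sum()/q.sum()])
    Y.append([np.median(back(r,t,zt)[:,0])*1000 for t in c])
print("tcp",s["eef_pos"]*1000,s["eef_rot"],"hole",np.mean(H,0)); print("plate x edges",np.mean(Y,0))
e=np.mean(E,0); print("left edge y at x=484: plate",np.polyval(e[0],484),"station",np.polyval(e[1],484),"slopes deg",np.degrees(np.arctan(e[:,0])))
```

```text
tcp [484.66276055 -22.29595692 109.26166289] [-1.79996505e+02 -2.11590360e-03  8.89891532e+01] hole [483.89097917  31.20248865  99.47975625]
plate x edges [532.29576393 437.5415609 ]
left edge y at x=484: plate 46.408948973111514 station 58.15736349128072 slopes deg [-1.58966447 -0.76256209]
```

Call:
servo_tool:
  plan:
    - {"offset": [0.02, 0.007, 0.1], "angular": [0, 0, 0], "claw": 1}
    - {"offset": [0, 0, 0.1], "angular": [0, 0, 0], "claw": 1}
    - {"offset": [0, 0, 0.08], "angular": [0, 0, 0], "claw": 1}
    - {"offset": [0, 0, 0.02], "angular": [0, 0, 0], "claw": 1}
    - {"offset": [0, 0, 0.01], "angular": [0, 0, 0], "claw": 1}
    - {"offset": [0, 0, 0.01], "angular": [0, 0, 0], "claw": 1}
    - {"offset": [0, 0, 0], "angular": [0, 0, 0], "claw": 1}
    - {"offset": [0, 0, 0], "angular": [0, 0, 0], "claw": 1}

```text
time: 9.35
eef_pos: [0.4856, -0.0203, 0.0775]
eef_rot: [180.0, -0.0, 89.0]
wrist_force: [1.0, 0.5, -3.9]
gripper_width: 0.013
gripper_force: 59.3
```

Call:
servo_tool:
  plan:
    - {"offset": [0, 0, 0.01], "angular": [0, 0, 0], "claw": 1}
    - {"offset": [0, 0, 0.01], "angular": [0, 0, 0], "claw": 1}
    - {"offset": [0, 0, 0.01], "angular": [0, 0, 0], "claw": 1}
    - {"offset": [0, 0, 0.01], "angular": [0, 0, 0], "claw": 1}
    - {"offset": [0, 0, 0.01], "angular": [0, 0, 0], "claw": 1}
    - {"offset": [0, 0, 0], "angular": [0, 0, 0], "claw": 1}
    - {"offset": [0, 0, 0], "angular": [0, 0, 0], "claw": 1}
    - {"offset": [0, 0, 0], "angular": [0, 0, 0], "claw": 1}

```text
time: 10.35
eef_pos: [0.4854, -0.0203, 0.0723]
eef_rot: [180.0, -0.0, 89.0]
wrist_force: [-0.8, 0.2, -3.5]
gripper_width: 0.013
gripper_force: 59.3
```

Call:
servo_tool:
  plan:
    - {"offset": [0, 0, 0.02], "angular": [0, 0, 0], "claw": 1}
    - {"offset": [0, 0, 0.02], "angular": [0, 0, 0], "claw": 1}
    - {"offset": [0, 0, 0.02], "angular": [0, 0, 0], "claw": 1}
    - {"offset": [0, 0, 0.02], "angular": [0, 0, 0], "claw": 1}
    - {"offset": [0, 0, 0.02], "angular": [0, 0, 0], "claw": 1}
    - {"offset": [0, 0, 0.02], "angular": [0, 0, 0], "claw": 1}
    - {"offset": [0, 0, 0], "angular": [0, 0, 0], "claw": 1}
    - {"offset": [0, 0, 0], "angular": [0, 0, 0], "claw": 1}

```text
time: 11.35
eef_pos: [0.4855, -0.0203, 0.0603]
eef_rot: [180.0, -0.0, 89.0]
wrist_force: [1.2, 0.8, -3.8]
gripper_width: 0.0128
gripper_force: 59.3
```

Call:
servo_tool:
  plan:
    - {"offset": [0, 0, 0.01], "angular": [0, 0, 0], "claw": 1}
    - {"offset": [0, 0, 0.01], "angular": [0, 0, 0], "claw": 1}
    - {"offset": [0, 0, 0.01], "angular": [0, 0, 0], "claw": 1}
    - {"offset": [0, 0, 0], "angular": [0, 0, 0], "claw": 1}
    - {"offset": [0, 0, 0], "angular": [0, 0, 0], "claw": 1}
    - {"offset": [0, 0, 0], "angular": [0, 0, 0], "claw": 1}
    - {"offset": [0, 0, 0], "angular": [0, 0, 0], "claw": 1}
    - {"offset": [0, 0, 0], "angular": [0, 0, 0], "claw": 1}

```text
time: 12.35
eef_pos: [0.4855, -0.0203, 0.0575]
eef_rot: [180.0, -0.0, 89.0]
wrist_force: [-1.5, 0.7, 5.2]
gripper_width: 0.0129
gripper_force: 60.4
```

Call:
servo_tool:
  plan:
    - {"offset": [0, 0, 0], "angular": [0, 0, 0], "claw": 0}
    - {"offset": [0, 0, 0], "angular": [0, 0, 0], "claw": -0.5}
    - {"offset": [0, 0, 0], "angular": [0, 0, 0], "claw": -1}
    - {"offset": [0, 0, 0], "angular": [0, 0, 0], "claw": -1}
    - {"offset": [0, 0, -0.1], "angular": [0, 0, 0], "claw": -1}
    - {"offset": [0, 0, -0.4], "angular": [0, 0, 0], "claw": -1}
    - {"offset": [0, 0, -0.6], "angular": [0, 0, 0], "claw": -1}
    - {"offset": [0, 0, -0.6], "angular": [0, 0, 0], "claw": -1}

```text
time: 13.35
eef_pos: [0.485, -0.0204, 0.2296]
eef_rot: [180.0, 0.0, 89.0]
wrist_force: [1.1, -0.3, -0.4]
gripper_width: 0.0856
gripper_force: 0.0
```

Run:
```python
from h import *
# stand yaw from top/scene
r=read_camera("top"); k=8
plan([.6455,.0405,.24],171,16)
print("cam pos",-r["camera_from_world"][:3,:3].T@r["camera_from_world"][:3,3])
```

```text
err mm [155.7  61.1   2.2] rotvec [  0.63   0.48 -82.04] F [ 2.  -0.8  4. ] t 13.4
[0.04, 0.097, -0.0] [0.005, 0.004, -0.641]
[0.031, 0.1, -0.0] [0.005, 0.004, -0.641]
[0.022, 0.102, -0.0] [0.005, 0.004, -0.641]
[0.013, 0.104, -0.0] [0.005, 0.004, -0.641]
[0.004, 0.104, -0.0] [0.005, 0.004, -0.641]
[-0.006, 0.104, -0.0] [0.005, 0.004, -0.641]
[-0.015, 0.103, -0.001] [0.005, 0.004, -0.641]
[-0.024, 0.102, -0.001] [0.005, 0.004, -0.641]
[-0.033, 0.099, -0.001] [0.005, 0.004, -0.641]
[-0.042, 0.096, -0.001] [0.005, 0.004, -0.641]
[-0.05, 0.092, -0.001] [0.005, 0.004, -0.641]
[-0.058, 0.087, -0.001] [0.005, 0.004, -0.641]
[-0.066, 0.081, -0.001] [0.005, 0.004, -0.641]
[-0.073, 0.075, -0.001] [0.005, 0.004, -0.641]
[-0.079, 0.068, -0.001] [0.005, 0.004, -0.641]
[-0.085, 0.061, -0.001] [0.005, 0.004, -0.641]
cam pos [0.46785442 0.0959784  1.2138334 ]
```

Run:
```python
from h import *
plan([.646,.041,.18],81,8)
r=read_camera("top"); s=read_camera("scene")
crop=lambda f,x,y,w,h:cv2.resize(f[y:y+h,x:x+w,::-1],(400,300),interpolation=cv2.INTER_CUBIC)
u,v=proj(s,[.485,-.021,.05])[0].astype(int); print(u,v)
cv2.imwrite("pics/c3.png",np.hstack([crop(s["frame"],u-40,v-30,80,60),crop(r["frame"],240,120,100,100*3//4)]))
for n in ["stylus_grip","access_hole","guard_grip"]:
  for c in ["top","scene"]:
    print(n,c,[(np.round(d["at"],4).tolist(),round(d["conf"],2)) for d in landmark_of(c,n)][:2])
```

```text
err mm [156.2  61.6 -57.8] rotvec [ 0.72 -0.1   7.95] F [ 2.  -0.8  4. ] t 13.4
[0.08, 0.193, 0.075] [0.011, -0.002, 0.124]
[0.084, 0.192, 0.074] [0.011, -0.002, 0.124]
[0.087, 0.19, 0.074] [0.011, -0.002, 0.124]
[0.09, 0.189, 0.074] [0.011, -0.002, 0.124]
[0.094, 0.187, 0.073] [0.011, -0.002, 0.124]
[0.097, 0.186, 0.073] [0.011, -0.002, 0.124]
[0.1, 0.184, 0.073] [0.011, -0.002, 0.124]
[0.103, 0.183, 0.073] [0.011, -0.002, 0.124]
268 220
stylus_grip top [([0.6525, 0.0385, 0.0927], 0.36)]
stylus_grip scene [([0.6475, 0.0372, 0.0933], 0.63)]
access_hole top [([0.4547, -0.0011, 0.0538], 0.56)]
access_hole scene [([0.4613, 0.0, 0.0507], 0.87)]
guard_grip top [([0.486, -0.0231, 0.0724], 0.79)]
guard_grip scene [([0.4906, -0.0248, 0.0769], 0.56), ([0.487, -0.0221, 0.0024], 0.53)]
```

View pics/c3.png

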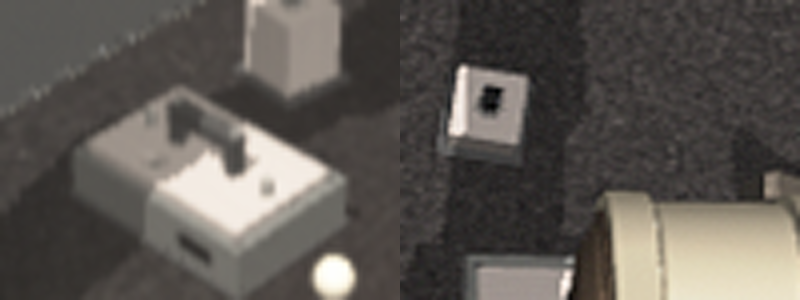

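The guard lies flush with both pins showing through it (left crop, pins near (152,118) and (268,187)). The stylus is still upright in its stand (right crop, (490,98)). Now I'll go to the stylus.

Call:
servo_tool:
  plan:
    - {"offset": [0.08, 0.19, 0.06], "angular": [0, 0, 0.125], "claw": -1}
    - {"offset": [0.085, 0.19, 0.06], "angular": [0, 0, 0.125], "claw": -1}
    - {"offset": [0.085, 0.19, 0.06], "angular": [0, 0, 0.125], "claw": -1}
    - {"offset": [0.09, 0.19, 0.06], "angular": [0, 0, 0.125], "claw": -1}
    - {"offset": [0.095, 0.19, 0.06], "angular": [0, 0, 0.125], "claw": -1}
    - {"offset": [0.095, 0.185, 0.06], "angular": [0, 0, 0.125], "claw": -1}
    - {"offset": [0.1, 0.185, 0.06], "angular": [0, 0, 0.125], "claw": -1}
    - {"offset": [0.095, 0.185, 0.06], "angular": [0, 0, 0.125], "claw": -1}

```text
time: 14.8
eef_pos: [0.6409, 0.0404, 0.1773]
eef_rot: [-179.8, 0.0, 81.0]
wrist_force: [-0.8, 0.8, 0.3]
gripper_width: 0.0855
gripper_force: 0.0
```

```bash
python3 -c "
from h import *
plan([.6465,.040,.078],81,4)"
```

```text
err mm [  5.6  -0.4 -99.3] rotvec [-0.17  0.05 -0.03] F [-0.8  0.8  0.3] t 14.8
[0.001, 0.015, 0.248] [-0.005, 0.001, -0.001]
[0.001, 0.014, 0.248] [-0.005, 0.001, -0.001]
[0.001, 0.014, 0.248] [-0.005, 0.001, -0.001]
[0.001, 0.014, 0.248] [-0.005, 0.001, -0.001]
```

Call:
servo_tool:
  plan:
    - {"offset": [0, 0, 0.1], "angular": [0, 0, 0], "claw": -1}
    - {"offset": [0, 0, 0.1], "angular": [0, 0, 0], "claw": -1}
    - {"offset": [0, 0, 0.1], "angular": [0, 0, 0], "claw": -1}
    - {"offset": [0, 0, 0.1], "angular": [0, 0, 0], "claw": -1}
    - {"offset": [0, 0, 0.1], "angular": [0, 0, 0], "claw": -1}
    - {"offset": [0, 0, 0], "angular": [0, 0, 0], "claw": -1}
    - {"offset": [0, 0, 0], "angular": [0, 0, 0], "claw": -1}
    - {"offset": [0, 0, 0], "angular": [0, 0, 0], "claw": -1}

```text
time: 15.8
eef_pos: [0.6416, 0.0402, 0.1298]
eef_rot: [179.9, -0.0, 81.0]
wrist_force: [-0.5, 0.7, 0.3]
gripper_width: 0.0858
gripper_force: 0.0
```

```bash
python3 -c "
from h import *
plan([.6465,.040,.078],81,4)"
```

```text
err mm [  4.9  -0.2 -51.8] rotvec [ 0.05 -0.02 -0.  ] F [-0.5  0.7  0.3] t 15.8
[0.001, 0.012, 0.13] [0.002, -0.0, -0.0]
[0.001, 0.012, 0.13] [0.002, -0.0, -0.0]
[0.001, 0.012, 0.13] [0.002, -0.0, -0.0]
[0.001, 0.012, 0.13] [0.002, -0.0, -0.0]
```

Call:
servo_tool:
  plan:
    - {"offset": [0, 0.05, 0.1], "angular": [0, 0, 0], "claw": -1}
    - {"offset": [0, 0, 0.15], "angular": [0, 0, 0], "claw": -0.5}
    - {"offset": [0, 0, 0.15], "angular": [0, 0, 0], "claw": 0}
    - {"offset": [0, 0, 0.1], "angular": [0, 0, 0], "claw": 0.3}
    - {"offset": [0, 0, 0.02], "angular": [0, 0, 0], "claw": 0.4}
    - {"offset": [0, 0, 0], "angular": [0, 0, 0], "claw": 1}
    - {"offset": [0, 0, 0], "angular": [0, 0, 0], "claw": 1}
    - {"offset": [0, 0, 0], "angular": [0, 0, 0], "claw": 1}
  force: 50

```text
time: 16.8
eef_pos: [0.6465, 0.0394, 0.0778]
eef_rot: [180.0, -0.0, 81.0]
wrist_force: [-0.1, -1.1, -0.6]
gripper_width: 0.013
gripper_force: 50.6
```

Call:
servo_tool:
  plan:
    - {"offset": [0, 0, 0], "angular": [0, 0, 0], "claw": 1}
    - {"offset": [0, 0, 0], "angular": [0, 0, 0], "claw": 1}
    - {"offset": [0, 0, 0], "angular": [0, 0, 0], "claw": 1}
    - {"offset": [0, 0, 0], "angular": [0, 0, 0], "claw": 1}
    - {"offset": [0, 0, 0], "angular": [0, 0, 0], "claw": 1}
    - {"offset": [0, 0, 0], "angular": [0, 0, 0], "claw": 1}
    - {"offset": [0, 0, 0], "angular": [0, 0, 0], "claw": 1}
    - {"offset": [0, 0, 0], "angular": [0, 0, 0], "claw": 1}

```text
time: 17.8
eef_pos: [0.6462, 0.0393, 0.0773]
eef_rot: [180.0, -0.0, 81.0]
wrist_force: [0.2, 0.3, -0.6]
gripper_width: 0.0133
gripper_force: 50.6
```

Call:
servo_tool:
  plan:
    - {"offset": [0, 0, -0.05], "angular": [0, 0, 0], "claw": 1}
    - {"offset": [0, 0, -0.1], "angular": [0, 0, 0], "claw": 1}
    - {"offset": [0, 0, -0.2], "angular": [0, 0, 0], "claw": 1}
    - {"offset": [0, 0, -0.25], "angular": [0, 0, 0], "claw": 1}
    - {"offset": [0, 0, -0.25], "angular": [0, 0, 0], "claw": 1}
    - {"offset": [0, 0, -0.25], "angular": [0, 0, 0], "claw": 1}
    - {"offset": [0, 0, -0.15], "angular": [0, 0, 0], "claw": 1}
    - {"offset": [0, 0, 0], "angular": [0, 0, 0], "claw": 1}

```text
time: 18.8
eef_pos: [0.6471, 0.0394, 0.2044]
eef_rot: [179.8, -0.1, 81.0]
wrist_force: [1.1, 0.7, -1.0]
gripper_width: 0.0136
gripper_force: 50.9
```

Run:
```python
from h import *
plan([.4589,.0008,.20],81,8)
```

```text
err mm [-188.2  -38.6   -4.4] rotvec [ 0.18 -0.06 -0.01] F [ 1.1  0.7 -1. ] t 18.8
[-0.085, -0.225, 0.005] [0.003, -0.001, -0.0]
[-0.085, -0.225, 0.005] [0.003, -0.001, -0.0]
[-0.085, -0.225, 0.005] [0.003, -0.001, -0.0]
[-0.085, -0.225, 0.005] [0.003, -0.001, -0.0]
[-0.085, -0.225, 0.005] [0.003, -0.001, -0.0]
[-0.085, -0.225, 0.005] [0.003, -0.001, -0.0]
[-0.085, -0.225, 0.005] [0.003, -0.001, -0.0]
[-0.085, -0.225, 0.005] [0.003, -0.001, -0.0]
```

Call:
servo_tool:
  plan:
    - {"offset": [-0.04, -0.11, 0], "angular": [0, 0, 0], "claw": 1}
    - {"offset": [-0.085, -0.22, 0], "angular": [0, 0, 0], "claw": 1}
    - {"offset": [-0.11, -0.3, 0], "angular": [0, 0, 0], "claw": 1}
    - {"offset": [-0.13, -0.34, 0.01], "angular": [0, 0, 0], "claw": 1}
    - {"offset": [-0.12, -0.32, 0.01], "angular": [0, 0, 0], "claw": 1}
    - {"offset": [-0.095, -0.25, 0.01], "angular": [0, 0, 0], "claw": 1}
    - {"offset": [-0.06, -0.16, 0.01], "angular": [0, 0, 0], "claw": 1}
    - {"offset": [-0.04, -0.1, 0], "angular": [0, 0, 0], "claw": 1}

```text
time: 19.8
eef_pos: [0.4554, 0.0001, 0.1973]
eef_rot: [-179.9, 0.0, 81.0]
wrist_force: [0.1, -0.7, -0.7]
gripper_width: 0.0134
gripper_force: 50.9
```

Call:
servo_tool:
  plan:
    - {"offset": [0, 0, 0.1], "angular": [0, 0, 0], "claw": 1}
    - {"offset": [0, 0, 0.15], "angular": [0, 0, 0], "claw": 1}
    - {"offset": [0, 0, 0.1], "angular": [0, 0, 0], "claw": 1}
    - {"offset": [0, 0, 0], "angular": [0, 0, 0], "claw": 1}
    - {"offset": [0, 0, 0], "angular": [0, 0, 0], "claw": 1}
    - {"offset": [0, 0, 0], "angular": [0, 0, 0], "claw": 1}
    - {"offset": [0, 0, 0], "angular": [0, 0, 0], "claw": 1}
    - {"offset": [0, 0, 0], "angular": [0, 0, 0], "claw": 1}

```text
time: 20.8
eef_pos: [0.4579, 0.0004, 0.1635]
eef_rot: [180.0, -0.0, 81.0]
wrist_force: [0.5, 0.1, 0.2]
gripper_width: 0.0133
gripper_force: 50.9
```

Run:
```python
from h import *
plan([.4589,.0008,.165],81,1)
s=read_camera("scene"); f=s["frame"][:,:,::-1]
u,v=proj(s,[.459,.001,.08])[0].astype(int); print(u,v)
x0,y0=u-40,v-30
P=manip.get_state()["eef_pos"]
print("proj tip,+85top", (proj(s,[[P[0],P[1],P[2]-.0693],[P[0],P[1],P[2]-.0093],[.4589,.0008,.048]])-[x0,y0]+.5)*10-.5)
cv2.imwrite("pics/c4.png",cv2.resize(f[y0:y0+60,x0:x0+80],None,fx=10,fy=10,interpolation=cv2.INTER_CUBIC))
for c in ["scene","top"]:
  for n in ["stylus_tip","stylus_grip","access_hole","button_top"]:
    print(n,c,[(np.round(d["at"],4).tolist(),round(d["conf"],2)) for d in landmark_of(c,n)][:2])
```

```text
err mm [1.  0.4 1.5] rotvec [ 0.03 -0.01 -0.01] F [0.5 0.1 0.2] t 20.8
[0.006, 0.01, -0.015] [0.003, -0.001, -0.001]
258 213
proj tip,+85top [[406.39469417 277.92464524]
 [402.65062317 125.64989605]
 [410.46825394 387.77270552]]
stylus_tip scene [([0.4589, 0.0052, 0.0949], 0.57)]
stylus_grip scene [([0.4544, 0.0002, 0.1811], 0.49)]
access_hole scene [([0.4581, -0.0023, 0.0475], 0.75)]
button_top scene [([0.4892, -0.0246, 0.0767], 0.16)]
stylus_tip top []
stylus_grip top [([0.6525, 0.0385, 0.0927], 0.36)]
access_hole top [([0.4547, -0.0011, 0.0538], 0.56)]
button_top top [([0.4585, -0.0003, 0.0284], 0.41), ([0.6531, 0.0381, 0.0939], 0.24)]
```

View pics/c4.png

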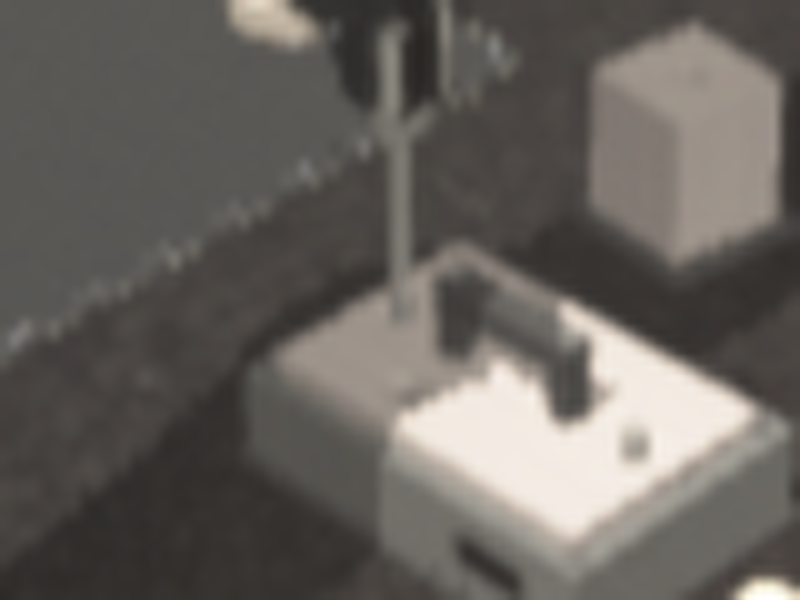

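The rod hangs vertically at crop column ~400, within about 1 mm of the prediction. The access hole at crop (412,390) also matches the predicted (410,388). I'll make a small correction and lower.

Call:
servo_tool:
  plan:
    - {"offset": [-0.004, 0.01, 0.1], "angular": [0, 0, 0], "claw": 1}
    - {"offset": [0, 0, 0.15], "angular": [0, 0, 0], "claw": 1}
    - {"offset": [0, 0, 0.1], "angular": [0, 0, 0], "claw": 1}
    - {"offset": [0, 0, 0.05], "angular": [0, 0, 0], "claw": 1}
    - {"offset": [0, 0, 0.03], "angular": [0, 0, 0], "claw": 1}
    - {"offset": [0, 0, 0.03], "angular": [0, 0, 0], "claw": 1}
    - {"offset": [0, 0, 0.02], "angular": [0, 0, 0], "claw": 1}
    - {"offset": [0, 0, 0], "angular": [0, 0, 0], "claw": 1}

```text
time: 22.25
eef_pos: [0.4587, -0.0001, 0.1153]
eef_rot: [180.0, -0.0, 81.0]
wrist_force: [-0.1, 0.2, -0.0]
gripper_width: 0.0134
gripper_force: 50.9
```

Call:
servo_tool:
  plan:
    - {"offset": [0, 0, 0.02], "angular": [0, 0, 0], "claw": 1}
    - {"offset": [0, 0, 0.02], "angular": [0, 0, 0], "claw": 1}
    - {"offset": [0, 0, 0.02], "angular": [0, 0, 0], "claw": 1}
    - {"offset": [0, 0, 0.02], "angular": [0, 0, 0], "claw": 1}
    - {"offset": [0, 0, 0], "angular": [0, 0, 0], "claw": 1}
    - {"offset": [0, 0, 0], "angular": [0, 0, 0], "claw": 1}
    - {"offset": [0, 0, 0], "angular": [0, 0, 0], "claw": 1}
    - {"offset": [0, 0, 0], "angular": [0, 0, 0], "claw": 1}

```text
time: 23.25
eef_pos: [0.4587, -0.0002, 0.1074]
eef_rot: [180.0, -0.0, 81.0]
wrist_force: [-0.2, 0.7, -1.2]
gripper_width: 0.013
gripper_force: 50.9
```

Call:
servo_tool:
  plan:
    - {"offset": [0, 0, 0.02], "angular": [0, 0, 0], "claw": 1}
    - {"offset": [0, 0, 0.02], "angular": [0, 0, 0], "claw": 1}
    - {"offset": [0, 0, 0.02], "angular": [0, 0, 0], "claw": 1}
    - {"offset": [0, 0, 0.02], "angular": [0, 0, 0], "claw": 1}
    - {"offset": [0, 0, 0.02], "angular": [0, 0, 0], "claw": 1}
    - {"offset": [0, 0, 0], "angular": [0, 0, 0], "claw": 1}
    - {"offset": [0, 0, 0], "angular": [0, 0, 0], "claw": 1}
    - {"offset": [0, 0, 0], "angular": [0, 0, 0], "claw": 1}

```text
time: 24.25
eef_pos: [0.4586, -0.0002, 0.0974]
eef_rot: [-180.0, -0.0, 81.0]
wrist_force: [-1.4, -0.3, 1.5]
gripper_width: 0.0132
gripper_force: 51.1
```

Call:
servo_tool:
  plan:
    - {"offset": [0, 0, 0.01], "angular": [0, 0, 0], "claw": 1}
    - {"offset": [0, 0, 0.01], "angular": [0, 0, 0], "claw": 1}
    - {"offset": [0, 0, 0.01], "angular": [0, 0, 0], "claw": 1}
    - {"offset": [0, 0, 0], "angular": [0, 0, 0], "claw": 1}
    - {"offset": [0, 0, 0], "angular": [0, 0, 0], "claw": 1}
    - {"offset": [0, 0, 0], "angular": [0, 0, 0], "claw": 1}
    - {"offset": [0, 0, 0], "angular": [0, 0, 0], "claw": 1}
    - {"offset": [0, 0, 0], "angular": [0, 0, 0], "claw": 1}

```text
time: 25.25
eef_pos: [0.4587, -0.0002, 0.0943]
eef_rot: [-180.0, -0.0, 81.0]
wrist_force: [-0.8, 0.4, 2.5]
gripper_width: 0.0133
gripper_force: 51.3
```

Call:
servo_tool:
  plan:
    - {"offset": [0, 0, 0.005], "angular": [0, 0, 0], "claw": 1}
    - {"offset": [0, 0, 0.005], "angular": [0, 0, 0], "claw": 1}
    - {"offset": [0, 0, 0], "angular": [0, 0, 0], "claw": 1}
    - {"offset": [0, 0, 0], "angular": [0, 0, 0], "claw": 1}
    - {"offset": [0, 0, 0], "angular": [0, 0, 0], "claw": 1}
    - {"offset": [0, 0, 0], "angular": [0, 0, 0], "claw": 1}
    - {"offset": [0, 0, 0], "angular": [0, 0, 0], "claw": 1}
    - {"offset": [0, 0, 0], "angular": [0, 0, 0], "claw": 1}

```text
time: 26.25
eef_pos: [0.4587, -0.0002, 0.0935]
eef_rot: [180.0, -0.0, 81.0]
wrist_force: [-1.1, -0.7, 5.6]
gripper_width: 0.0136
gripper_force: 51.9
```

```bash
python3 -c "
from h import *
for i in range(3): s=manip.get_state(); print(s['time'],s['eef_pos'],s['wrist_force']); read_camera('top')"
```

```text
26.25 [ 4.58732502e-01 -1.62078211e-04  9.34830369e-02] [-1.12122878 -0.72781575  5.61490667]
26.3 [ 4.58762928e-01 -1.82548316e-04  9.35002131e-02] [-1.27711451 -0.73102944  6.21254937]
26.35 [ 4.58737901e-01 -1.82888728e-04  9.34967003e-02] [-1.80446929 -0.55796247  5.98094385]
```

Call:
servo_tool:
  plan:
    - {"offset": [0, 0, 0.005], "angular": [0, 0, 0], "claw": 1}
    - {"offset": [0, 0, 0.005], "angular": [0, 0, 0], "claw": 1}
    - {"offset": [0, 0, 0], "angular": [0, 0, 0], "claw": 1}
    - {"offset": [0, 0, 0], "angular": [0, 0, 0], "claw": 1}
    - {"offset": [0, 0, 0], "angular": [0, 0, 0], "claw": 1}
    - {"offset": [0, 0, 0], "angular": [0, 0, 0], "claw": 1}
    - {"offset": [0, 0, 0], "angular": [0, 0, 0], "claw": 1}
    - {"offset": [0, 0, 0], "angular": [0, 0, 0], "claw": 1}

```text
time: 27.4
eef_pos: [0.4589, -0.0002, 0.0932]
eef_rot: [180.0, -0.0, 81.0]
wrist_force: [-3.5, -0.7, 13.8]
gripper_width: 0.0127
gripper_force: 53.1
```

Run:
```python
from h import *
s=read_camera("scene"); f=s["frame"][:,:,::-1]
u,v=proj(s,[.475,-.01,.06])[0].astype(int); x0,y0=u-40,v-30
cv2.imwrite("pics/c5.png",cv2.resize(f[y0:y0+60,x0:x0+80],None,fx=10,fy=10,interpolation=cv2.INTER_CUBIC))
st=manip.get_state(); print(st["time"],st["eef_pos"],st["wrist_force"],st["torque"])
```

```text
27.45 [ 4.58926826e-01 -1.69919610e-04  9.32262556e-02] [-3.45051797 -0.52597683 14.22438966] [-0.07114726  1.06247938 -0.03621206]
```

View pics/c5.png

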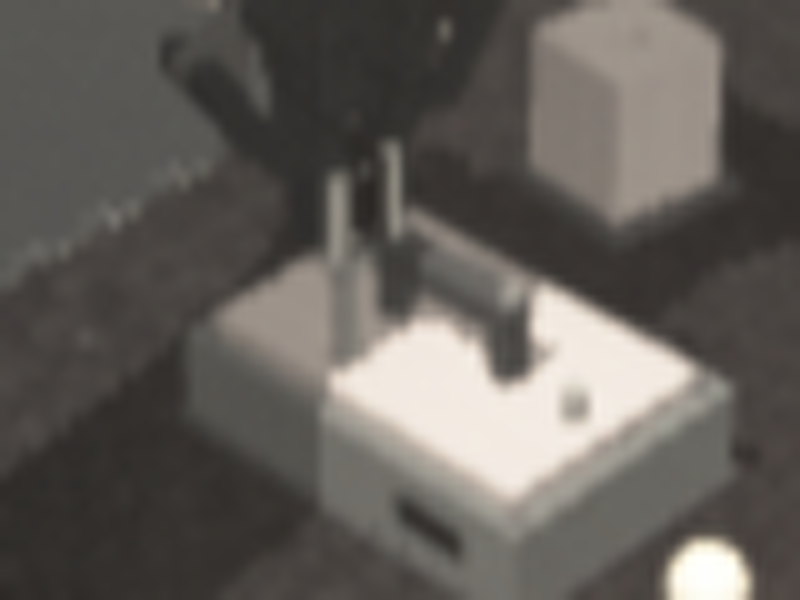

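The stylus passes through the access hole (crop (345,350)), the guard is flush, and the button bottomed at the expected height (TCP 93 mm, about 14 N). Handing in.

```bash
python3 -c "
from plant import manip
print(manip.close_job())"
```

```text
the job is handed in; nothing more can be done
None
```

The guard plate is seated flush on both pins, and the gripped stylus is through the access hole holding the reset button fully down with about 14 N; I handed the job in at 27.5 s, and no verdict came back.

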